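Lay the reagent bottle in the mixing cradle and close the keeper

TASK

Of the three capped bottles standing in front of the analyser, take the largest (white, with a white cap) and lay it gently on its side in the V saddles of the mixing cradle, its base close up against the cradle's end plate and its cap at the open end; put it down, do not drop or press it in. Then swing the keeper arm over the lying bottle until it rests fully down on its post. Leave the other things where they stand.

Things in the scene. Friction and masses are not known exactly. Their poses are not given: they have to be found in the camera images.
- bottle: white round plastic bottle with ribbed white screw cap, 120 mm tall, 0.18 kg, loose, standing upright at the start. Body 50 mm in diameter, straight from the base up to about 80 mm, then shoulder, neck and cap. Origin: centre of its base; z runs along its axis to the cap.
- bottle_cap (a point): centre of the top of the bottle's cap, 120 mm from the base.
- cradle: mixing cradle, fixed: aluminium plate 128 x 112 mm (x from -50 to +78, y from -52 to +60 mm), top 8 mm above the counter, two grey V saddles across it (at x = -34 and +40 mm, 8 mm thick, 55 mm wide, arms up to 36 mm high). Origin: on the counter, z up. x runs along the bottle's bed towards the upright end plate; the -x end is open (the cap's end).
- seat (a point): on the inner face of the cradle's end plate (60 mm wide, top at 61 mm), at cradle x = +62, y = 0, 45 mm above the counter: where the centre of the lying bottle's base belongs. The lying bottle's axis runs from here along the cradle's -x, level, 45 mm up; its top is then at 70 mm.
- keeper_arm (a joint): keeper arm, rad: 0 = closed, level across the bottle and down on its post; grows as it swings up and away to the cradle's +y side; 1.57 = upright, 2.2 = fully open (the open arm leans away from the robot). Stiff: it stays where it is left. A steel bar 10 mm wide (cradle x), 6 mm thick, reaching 120 mm from the hinge, with a grey thumb tab 34 x 24 x 6 mm at its end.
- keeper_tab (a point): middle of the outer (when closed: upper) face of the keeper's thumb tab, 108 mm from the hinge axis.
- keeper_hinge (a point): on the keeper's hinge axis, which is parallel to the cradle's x, 82 mm above the counter, at cradle x = +40, y = +50 mm, in a steel fork 22 mm by 14 mm and 90 mm high. The keeper's rest post, 76 mm high, stands at x = +40, y = -44 mm.
- small_bottle: bystander: brown bottle with black cap, 46 mm in diameter, 105 mm tall, loose, upright. Origin: centre of its base.
- tiny_bottle: bystander: brown bottle with black cap, 32 mm in diameter, 75 mm tall, loose, upright. Origin: centre of its base.
- timer: bystander: flat white bench timer with three buttons, 66 x 66 x 20 mm, loose. Origin: centre of its underside.

How it is judged:
By the outcome, as a careful person would: the job done as asked, in the order asked, and still so for the second after the job is handed in, with the robot touching nothing.
It also fails if it takes over 61 s, if anything falls off the work surface, if the arm or the gripper's body presses on something with over 40 N, if the wrist force passes 120 N, or if a joint passes its speed limit or range.

ROBOT

A 6-joint arm with a two-finger parallel gripper is mounted at the origin on a cart in front of the work surface, level with it; the furniture and walls round the work are solid. World frame = base frame: x ahead of the robot, y to its left, z up, the work surface at z = 0. Lengths are in m, angles in rad, forces in N, time in s.
With the tool pointing down it reaches from about 0.35 to 1 m from the base axis. Payload 7.1 kg.
Tool frame: the origin (TCP) lies between the finger pads; the fingertips stand 22 mm ahead of it and the grasp point (between the pads) lies 3 mm ahead of it; z points along the fingers, y is the line along which they close (so a half turn about z gives the same grasp; the last joint's range is limited). The gripper opens to 85 mm and grips with 20 to 120 N. Pads are 22 mm wide; open, the fingers measure 114 mm over their backs; the gripper's body (76 mm by 85 mm) begins 54 mm behind the grasp point. The pads swing forward as they close: fully open they stand 13 mm farther back than shut.
Start: joints at [1.285, 0.423, 1.63, -0, 1.089, -0.019], TCP at [0.165, 0.603, 0.224] pointing down, gripper open.
Joint ranges: [-3, 3], [-0.9, 2.11], [0.09, 2.58], [-1.31, 4.45], [0.11, 2.69], [-2.54, 2.54]. Speed limits (rad/s): [2.39, 2.39, 3.01, 3.14, 3.14, 3.14].

INTERFACE

Orientations are given as a rotation vector (axis times angle).
In Python, from rig import manip gives the robot as it stands. The module is installed in compiled form; this text tells all that it offers. Calls block until the motion is done:
- manip.move_to(position, orientation): joint-space move of the TCP to a pose.
- manip.servo_line(position, orientation=None, rate=0.15): straight line of the TCP; orientation=None keeps the orientation; rate is the mean speed in m/s.
- manip.set_joints(angles): joint-space move.
- manip.command_gripper(opening, f_grip=None): finger opening in m; f_grip is the grip in N (None keeps the last); returns when the fingers have stopped.
- manip.hold(seconds).
- manip.solve_ik(position, orientation): joint angles nearest the present ones, or None.
- manip.camera(name): name is "side" or "top"; returns a dict with "image" (400x640x3 uint8, red, green, blue), "fx", "fy", "cx", "cy" (pixels), "cam_to_world" (4x4, takes a point from camera to world coordinates). Camera axes: x right, y down, z forward; pixel columns grow to the right and rows downward; lengths in m; the calibration is good to about 2 mm. A picture is of the moment at which its call begins. There is no depth.
A pose or a line that the arm cannot do raises manip.IKError and nothing moves.
- manip.sign_off(): hands the job in; it is judged then, once.
Readings, each from a call of its own:
- manip.get_time(): time.
- manip.get_joint_positions(): joint angles.
- manip.get_joint_vel(): joint speeds.
- manip.get_tau(): joint torques, N m.
- manip.get_position(): TCP position.
- manip.get_ee_rot(): TCP orientation.
- manip.get_contact_force(): force on the tool from outside, world axes, zero at the start.
- manip.get_torque(): the same for the moment, N m.
- manip.get_width(): finger opening in m.
- manip.get_grip_force(): force on a finger pad.
Only numpy, scipy, OpenCV 4.12 (cv2) and the standard library are available. Lean on these libraries where they do the work, as an engineer would, in place of code of your own. Each camera call takes 0.05 s, during which the arm holds its last target. There are 200 camera calls.

## Working session

There is one attempt and no reset: what is moved stays moved. The work goes in short steps, each a Python script; the robot and the scene stay as the last script left them, time stands still between calls to the robot, and variables do not carry over. Pictures are saved under pics/ and viewed, at most 10 in all, crops included, and the job is handed in when it is done.

```bash
mkdir -p pics; python3 - <<'E'
from rig import manip
import cv2,numpy as np
for n in("side","top"):
    c=manip.camera(n); cv2.imwrite(f"pics/{n}0.png",c["image"][:,:,::-1])
    print(n,c["fx"],c["fy"],c["cx"],c["cy"]);print(np.round(c["cam_to_world"],4).tolist())
print(manip.get_ee_rot(),manip.get_time())
E
```

```text
side 481.13305790540664 481.13305790540664 317.7382578389851 204.90603959634115
[[0.9729, -0.1162, 0.1999, 0.2861], [-0.2309, -0.4411, 0.8672, -0.9329], [-0.0125, -0.8899, -0.456, 0.5818], [0.0, 0.0, 0.0, 1.0]]
top 385.09195528810983 385.09195528810983 325.9458971290187 195.12514762912082
[[-0.03, -0.9854, 0.1676, 0.3105], [-0.9995, 0.0308, 0.0021, 0.0294], [-0.0073, -0.1675, -0.9859, 1.1128], [0.0, 0.0, 0.0, 1.0]]
[-4.17789617e-01 -3.11348822e+00  2.22182927e-03] 0.1
```

View pics/side0.png

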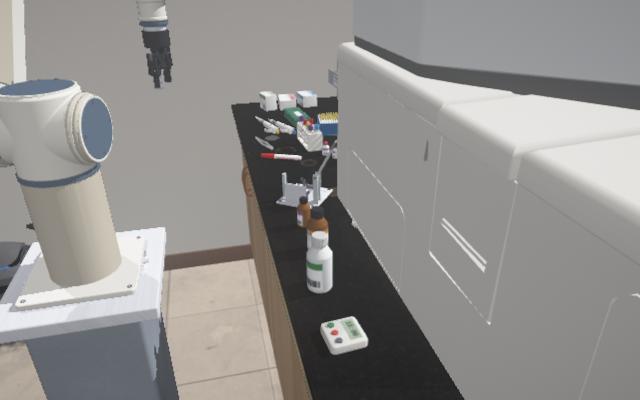

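View pics/top0.png

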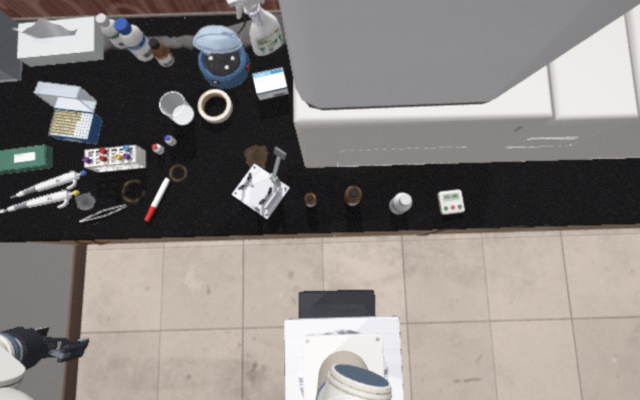

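The top view shows the white bottle at about (401,203), the timer at (451,202), brown bottles at (353,195) and (311,200), and the cradle at about (261,190) with the keeper open. I'll enlarge the relevant parts.

```bash
python3 - <<'E'
import cv2
t=cv2.imread("pics/top0.png");s=cv2.imread("pics/side0.png")
cv2.imwrite("pics/topc.png",cv2.resize(t[140:225,225:315],None,fx=7,fy=7,interpolation=cv2.INTER_CUBIC))
cv2.imwrite("pics/sidec.png",cv2.resize(s[140:300,265:365],None,fx=3.7,fy=3.7,interpolation=cv2.INTER_CUBIC))
E
```

```text
(no output)
```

View pics/topc.png

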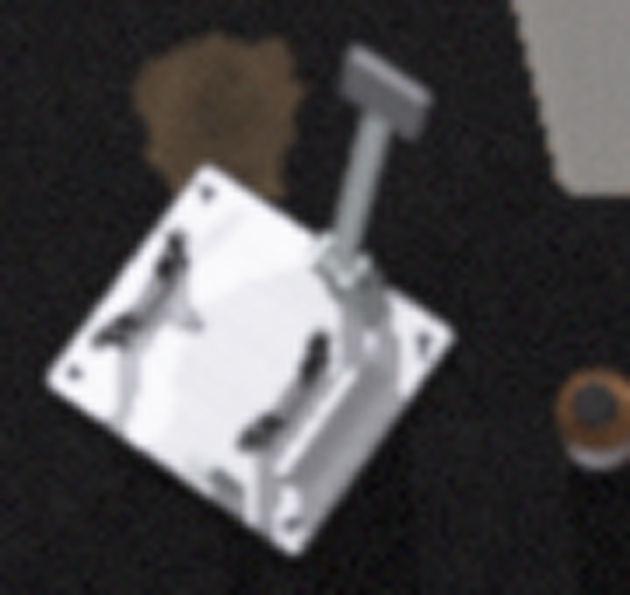

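View pics/sidec.png

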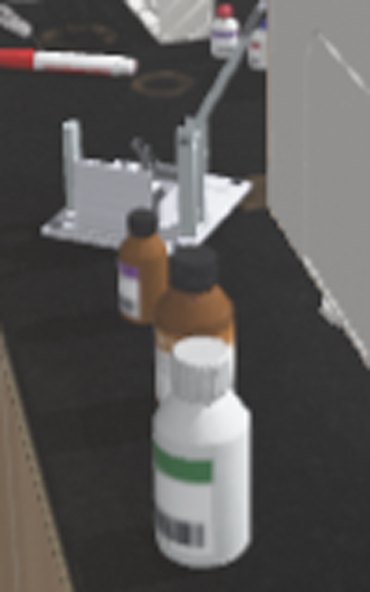

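Plate corners in the top crop (×7) are about (207,165), (455,335), (297,557) and (47,380); the end plate is at lower right, and the keeper leans up-right with its tab near (385,90). In the side crop (×3.7) the bottle's base front is at (205,565) and the cap centre at about (202,352). One more crop is needed for the bottle from above.

```bash
python3 - <<'E'
import cv2
t=cv2.imread("pics/top0.png")
cv2.imwrite("pics/topb.png",cv2.resize(t[170:225,335:435],None,fx=8,fy=8,interpolation=cv2.INTER_CUBIC))
E
```

```text
(no output)
```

View pics/topb.png

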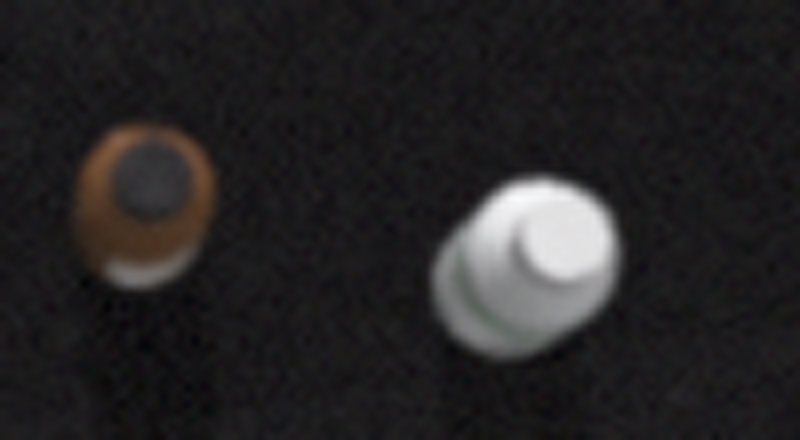

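The crop (×8) shows the cap top centred at about (570,238) and the base outline's left edge at 432 and bottom at 357. Now I compute the poses.

```bash
cat >h.py <<'E'
import numpy as np
from rig import manip
from scipy.optimize import least_squares
from scipy.spatial.transform import Rotation as R
TOP=(385.09196,325.9459,195.1251,np.array([[-0.03,-0.9854,0.1676,0.3105],[-0.9995,0.0308,0.0021,0.0294],[-0.0073,-0.1675,-0.9859,1.1128]]))
SIDE=(481.13306,317.73826,204.90604,np.array([[0.9729,-0.1162,0.1999,0.2861],[-0.2309,-0.4411,0.8672,-0.9329],[-0.0125,-0.8899,-0.456,0.5818]]))
def ray(c,uv,z):
    f,cx,cy,T=c; d=T[:,:3]@[(uv[0]-cx)/f,(uv[1]-cy)/f,1]; o=T[:,3]
    return o+d*(z-o[2])/d[2]
def proj(c,P):
    f,cx,cy,T=c; q=(np.atleast_2d(P)-T[:,3])@T[:,:3]; return q[:,:2]/q[:,2:]*f+[cx,cy]
def crop(u,v,o,s): return ((u+.5)/s-.5+o[0],(v+.5)/s-.5+o[1])
E
python3 - <<'E'
from h import *
C=np.array([[-50,60],[78,60],[78,-52],[-50,-52]])/1e3
px=[(207,165),(455,335),(297,557),(47,380)]
W=np.array([ray(TOP,crop(*p,(225,140),7),.008)[:2] for p in px])
def f(p): c,s=np.cos(p[2]),np.sin(p[2]); return (C@np.array([[c,s],[-s,c]])+p[:2]-W).ravel()
r=least_squares(f,[.55,.2,-2.17]);print("cradle",r.x,np.round(f(r.x)*1e3,1))
p=r.x;c,s=np.cos(p[2]),np.sin(p[2]);M=np.array([[c,-s,0],[s,c,0],[0,0,1]])
def w(q): return M@np.array(q)/1+[p[0],p[1],0]
for q in [(.078,-.052,.008),(-.05,.06,.008),(.062,-.03,.061),(.062,.03,.061),(.040,.05,.09),(.04,.05+.108*.588,.082+.108*.81)]:
    P=w(q); print(q,P.round(3),"side crop",(((proj(SIDE,P)[0]-[265,140])*3.7)).round(),"top crop",((proj(TOP,P)[0]-[225,140])*7).round())
print("cap top",ray(TOP,crop(570,238,(335,170),8),.12)," side",ray(SIDE,crop(202,352,(265,140),3.7),.12))
th=np.linspace(0,6.28,60)
def base(b,z=0): return np.c_[b[0]+.025*np.cos(th),b[1]+.025*np.sin(th),0*th+z]
b=ray(TOP,crop(570,238,(335,170),8),.12)
e=(proj(TOP,base(b,.003))-[335,170])*8; print("base pred left,bottom",e[:,0].min(),e[:,1].max(),"meas 432 357")
e=(proj(SIDE,base(b,.003))-[265,140])*3.7; print("side base pred L,R,bottom",e[:,0].min(),e[:,0].max(),e[:,1].max(),"meas 155 250 565")
for n,u in(("analyser edge",(303,166)),("",(370,166)),("",(293,110)),("counter edge",(400,230))):print(n,ray(TOP,u,0)[:2])
E
```

```text
cradle [ 0.52242398  0.23604775 -2.20627292] [-0.4 -0.3 -0.   0.4  0.9  0.4 -0.4 -0.5]
(0.078, -0.052, 0.008) [0.434 0.204 0.008] side crop [ 40. 229.] top crop [293. 552.]
(-0.05, 0.06, 0.008) [0.6   0.241 0.008] side crop [251. 182.] top crop [205. 163.]
(0.062, -0.03, 0.061) [0.461 0.204 0.061] side crop [ 74. 158.] top crop [272. 469.]
(0.062, 0.03, 0.061) [0.51  0.168 0.061] side crop [152. 171.] top crop [361. 346.]
(0.04, 0.05, 0.09) [0.539 0.174 0.09 ] side crop [190. 125.] top crop [336. 259.]
(0.04, 0.113504, 0.16948000000000002) [0.59  0.136 0.169] side crop [277.  28.] top crop [407.  71.]
cap top [ 0.46170601 -0.17619576  0.12      ]  side [ 0.46286536 -0.17499412  0.12      ]
base pred left,bottom 434.18788166391005 353.5367487867586 meas 432 357
side base pred L,R,bottom 154.86405045354746 247.9580662790473 568.8829941254986 meas 155 250 565
analyser edge [0.58951871 0.0972644 ]
 [ 0.58319196 -0.10148916]
 [0.765819   0.12422385]
counter edge [ 0.39107956 -0.17853203]
```

```bash
cat >>h.py <<'E'
CP=np.array([.52242,.23605]); YAW=-2.20627
c_,s_=np.cos(YAW),np.sin(YAW); M=np.array([[c_,-s_,0],[s_,c_,0],[0,0,1]])
def w(q): return M@np.array(q)+[CP[0],CP[1],0]
B=np.array([.4622,-.1755,0]); Z=np.array([0,0,1.])
def frame(z,y):
    y=y-z*(y@z); y/=np.linalg.norm(y); return np.column_stack([np.cross(y,z),y,z])
def pick(psi,th,sg):
    d=np.array([np.cos(psi),np.sin(psi),0]); z=np.cos(th)*d-np.sin(th)*Z
    return frame(z,sg*np.cross(Z,d)),d
def place(Rp,d):
    c=-M[:,0]; return np.column_stack([-Z,c,np.cross(-Z,c)])@np.column_stack([d,Z,np.cross(d,Z)]).T@Rp
rv=lambda A:R.from_matrix(A).as_rotvec()
def tcp(g,A): return g-.003*A[:,2]
def keep(phi,al,sg,r=.108):  # pinch the tab; tool z at angle al below horizontal towards cradle +y
    A=frame(M@[0,np.cos(al),-np.sin(al)],sg*M[:,0]); return tcp(w([.04,.05-r*np.cos(phi),.082+r*np.sin(phi)]),A),A
E
python3 - <<'E'
from h import *
S=.058
for th in (0,.2,.35,.5):
  for psi in (-.7,-.36,0,.4,.8):
    for sg in(1,-1):
      Rp,d=pick(psi,th,sg); g=B+[0,0,S]
      a=manip.solve_ik(tcp(g,Rp),rv(Rp)); b=manip.solve_ik(tcp(g-.1*d,Rp),rv(Rp))
      Rq=place(Rp,d); q=w([.062-S,0,.045]); e=manip.solve_ik(tcp(q,Rq),rv(Rq)); u=manip.solve_ik(tcp(q+[0,0,.08],Rq),rv(Rq))
      if a is not None and e is not None: print(th,psi,sg,np.round(a,2),b is not None,np.round(e,2),u is not None)
      elif sg==1: print(th,psi,"-",a is not None,e is not None)
for sg in(1,-1):
  for phi,al in((2.2,.6),(2.2,.9),(1.57,.9),(.8,1.2),(0,1.57),(0,1.2)):
    p,A=keep(phi,al,sg);k=manip.solve_ik(p,rv(A));print(sg,phi,al,None if k is None else np.round(k,2))
for phi in(1.9,2.,2.1,2.2):
    print(phi,((proj(TOP,w([.04,.05-.108*np.cos(phi),.082+.108*np.sin(phi)]))[0]-[225,140])*7).round())
E
```

```text
0 -0.7 1 [0.06 1.37 2.34 3.99 1.97 1.99] True [ 0.4   0.6   1.84 -0.    0.7  -2.11] True
0 -0.7 -1 [ 0.06  1.37  2.34  3.99  1.97 -1.16] True [ 0.4   0.6   1.84 -0.    0.7   1.04] True
0 -0.36 1 [-0.43  1.46  2.39  3.05  2.29  1.51] True [ 0.4   0.6   1.84 -0.    0.7  -2.11] True
0 -0.36 -1 [-0.43  1.46  2.39  3.05  2.29 -1.63] True [ 0.4   0.6   1.84 -0.    0.7   1.04] True
0 0 1 [-0.91  1.36  2.33  2.15  1.9   1.12] True [ 0.4   0.6   1.84 -0.    0.7  -2.11] True
0 0 -1 [-0.91  1.36  2.33  2.15  1.9  -2.02] True [ 0.4   0.6   1.84 -0.    0.7   1.04] True
0 0.4 1 [-1.07  1.2   2.16  1.67  1.59  1.35] True [ 0.4   0.6   1.84 -0.    0.7  -2.11] True
0 0.4 -1 [-1.07  1.2   2.16  1.67  1.59 -1.79] True [0.4  0.6  1.84 0.   0.7  1.04] True
0 0.8 1 [-1.04  1.14  1.93  1.3   1.59  1.64] True [ 0.4   0.6   1.84 -0.    0.7  -2.11] True
0 0.8 -1 [-1.04  1.14  1.93  1.3   1.59 -1.5 ] True [ 0.4   0.6   1.84 -0.    0.7   1.04] True
0.2 -0.7 1 [0.04 1.21 2.42 3.88 1.74 1.9 ] True [ 0.45  0.66  1.72 -0.12  0.94 -1.98] True
0.2 -0.7 -1 [ 0.04  1.21  2.42  3.88  1.74 -1.24] True [ 0.45  0.66  1.72 
[... 2452 characters left out ...]
0.5 0.4 -1 [-0.96  0.83  2.28  1.76  1.06 -1.54] True [ 0.51  0.8   1.53 -0.21  1.29  1.25] True
0.5 0.8 1 [-0.96  0.82  2.06  1.25  1.14  1.85] True [ 0.51  0.8   1.53 -0.21  1.29 -1.89] True
0.5 0.8 -1 [-0.96  0.82  2.06  1.25  1.14 -1.29] True [ 0.51  0.8   1.53 -0.21  1.29  1.25] True
1 2.2 0.6 None
1 2.2 0.9 None
1 1.57 0.9 None
1 0.8 1.2 None
1 0 1.57 None
1 0 1.2 None
-1 2.2 0.6 None
-1 2.2 0.9 [ 0.5   0.43  1.98 -1.04  0.71  0.38]
-1 1.57 0.9 [ 0.62  0.37  2.01 -0.97  0.8   0.41]
-1 0.8 1.2 [ 0.61  0.34  2.   -0.53  0.75  0.06]
-1 0 1.57 [ 0.46  0.47  1.97 -0.    0.7  -0.47]
-1 0 1.2 [ 0.68  0.47  2.05 -0.65  0.62  0.28]
1.9 [355. 123.]
2.0 [373. 104.]
2.1 [391.  86.]
2.2 [407.  71.]
```

```bash
cat >>h.py <<'E'
S=.058; TH=.35; PSI=.15
RP,D=pick(PSI,TH,-1); RQ=place(RP,D); G=B+[0,0,S]
F=lambda:np.array(manip.get_contact_force())
E
python3 - <<'E'
from h import *
pre=tcp(G-.08*D,RP); o=rv(RP)
for p in(pre+[0,0,.18],pre,tcp(G,RP),tcp(G,RP)+[0,0,.18]): print(np.round(manip.solve_ik(p,o),2))
j=np.array(manip.get_joint_positions()); j[1]-=.35; manip.set_joints(j)
print(manip.get_position(),manip.get_time())
manip.move_to(pre+[0,0,.18],o); print(manip.get_joint_positions().round(2) if hasattr(manip.get_joint_positions(),'round') else manip.get_joint_positions(),manip.get_time())
manip.servo_line(pre,rate=.15); print(F(),manip.get_time())
manip.servo_line(tcp(G,RP),rate=.08); print(F())
manip.command_gripper(.03,30); print(manip.get_width(),manip.get_grip_force(),F(),manip.get_time())
manip.servo_line(tcp(G,RP)+[0,0,.03],rate=.08)
import cv2
im=[manip.camera(n)["image"][:,:,::-1] for n in("side","top")]
cv2.imwrite("pics/g.png",np.hstack([cv2.resize(im[0][150:350,200:400],(400,400)),cv2.resize(im[1][130:280,330:480],(400,400))]))
print(manip.get_width(),F(),manip.get_time())
E
```

```text
[-1.23  0.38  2.52  1.67  1.19 -1.32]
[-1.23  1.05  2.44  1.87  1.31 -1.93]
[-0.94  1.    2.39  2.11  1.34 -1.8 ]
[-0.94  0.4   2.46  1.93  1.1  -1.29]
[0.16239318 0.59483652 0.44107688] 0.975
[-1.23  0.38  2.52  1.67  1.19 -1.32] 3.9
[ 0.40641015 -0.37840494  0.65349498] 5.25
[ 0.63941996 -0.54460057 -0.27811054]
0.04191681663355541 27.866320610046387 [-2.12438053  0.22742678  2.81464029] 6.8917
0.04200249658432736 [ 0.49521234 -0.30205323 -1.26295286] 7.5167
```

View pics/g.png

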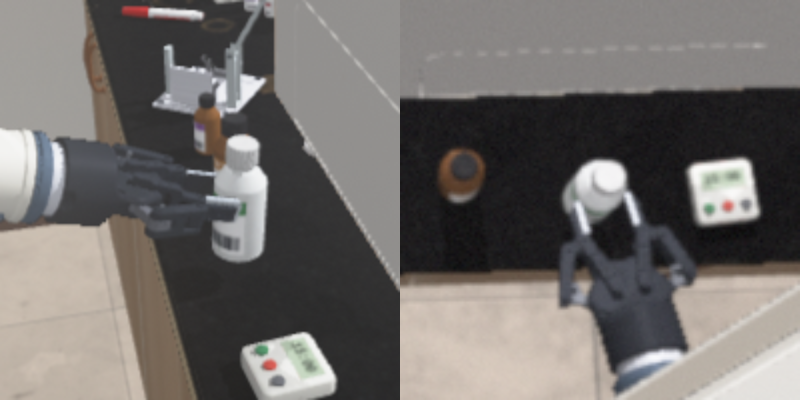

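The left crop shows the bottle lifted and upright with the cap centre at about (242,145); the right crop has the cap at (209,181), and the fingertips seem to hold only the near half. A finger width of 42 mm also suggests an off-centre grip, so I'll measure the bottle relative to the tool.

```bash
python3 - <<'E'
from h import *
P=np.array(manip.get_position());A=R.from_rotvec(manip.get_ee_rot()).as_matrix()
t=ray(TOP,crop(209,181,(330,130),400/150),.15); s=ray(SIDE,crop(242,145,(200,150),2),.15)
print("tcp",P,"cmd",tcp(G,RP)+[0,0,.03],"top",t,"side",s)
e=(proj(SIDE,P+A[:,2]*.022)[0]-[200,150])*2; f=(proj(TOP,P+A[:,2]*.022)[0]-[330,130])*400/150+[400,0]
print("fingertip mid px",e,f, "bottle centre in tool (x,y,z)", A.T@(np.r_[t[:2],.03+S]-P), A.T@(np.r_[s[:2],.03+S]-P))
import cv2
c=manip.camera("top")["image"][:,:,::-1];d=manip.camera("side")["image"][:,:,::-1]
cv2.imwrite("pics/g2.png",np.hstack([cv2.resize(d[205:285,270:350],(400,400),interpolation=2),cv2.resize(c[180:260,370:450],(400,400),interpolation=2)]))
E
```

```text
tcp [ 0.45944847 -0.17605833  0.08857507] cmd [ 0.45941353 -0.17592113  0.08902869] top [ 0.46143432 -0.17595232  0.15      ] side [ 0.46460341 -0.18116133  0.15      ]
fingertip mid px [255.55086942 201.16723083] [590.32928018 173.35631601] bottle centre in tool (x,y,z) [0.00013955 0.00019183 0.00205652] [0.00094824 0.00581582 0.00426869]
```

View pics/g2.png

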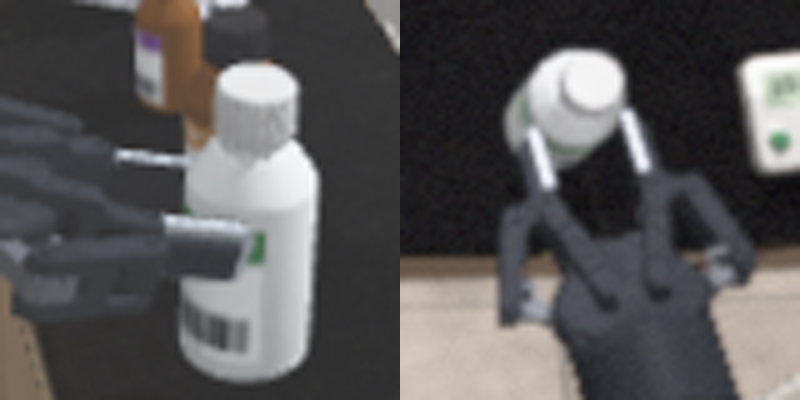

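The pads stand about 14 mm short of the bottle's axis at this opening: the finger ends are at about (532,130) and (628,110) in the right crop, and the bottle is still upright at its place. I'll set it back down and regrasp deeper with a flatter tool.

```bash
cat >>h.py <<'E'
RP0=RP; TH=.12
RP,D=pick(PSI,TH,-1); RQ=place(RP,D); DEP=.0155
def tb(g,A): return g+DEP*A[:,2]
E
python3 - <<'E'
from h import *
o=rv(RP); pre=tb(G-.085*D,RP)
ks=[manip.solve_ik(p,o) for p in(pre,tb(G,RP),tb(G,RP)+[0,0,.1],tb(G,RP)+[0,0,.2])]
print([None if k is None else np.round(k,2) for k in ks])
if any(k is None for k in ks): raise SystemExit
t=tcp(G,RP0)
manip.servo_line(t+[0,0,.0005],rate=.05); print(F())
manip.command_gripper(.085); manip.servo_line(t-.08*D,rate=.12)
manip.servo_line(pre,o,rate=.1)
manip.servo_line(tb(G,RP),rate=.08); print("at",F())
manip.command_gripper(.03,35); print(manip.get_width(),manip.get_grip_force(),F(),manip.get_time())
manip.servo_line(tb(G,RP)+[0,0,.03],rate=.08); print(manip.get_width(),F(),manip.get_torque(),manip.get_time())
import cv2
d=manip.camera("side")["image"][:,:,::-1];c=manip.camera("top")["image"][:,:,::-1]
cv2.imwrite("pics/g3.png",np.hstack([cv2.resize(d[205:305,260:360],(400,400),interpolation=2),cv2.resize(c[180:260,370:450],(400,400),interpolation=2)]))
E
```

```text
[array([-1.24,  1.24,  2.36,  1.78,  1.54, -2.02]), array([-0.94,  1.19,  2.31,  2.06,  1.62, -1.89]), array([-0.94,  0.92,  2.41,  2.06,  1.54, -1.74]), array([-0.94,  0.58,  2.46,  2.04,  1.41, -1.48])]
[-3.959078   -0.8836215   6.65116307]
at [-0.69049836 -0.10379322 -0.1324016 ]
0.04881366074444633 39.793201088905334 [-2.97251707  0.33774798  2.07828501] 11.6917
0.048718324720748676 [ 0.75432811  1.3327733  -2.377048  ] [-0.04953973  0.79856018  0.00741794] 12.2167
```

```bash
python3 - <<'E'
from h import *
from scipy.spatial.transform import Slerp
q=w([.062-S-.008,0,.045]); hov=tb(q,RQ)+[0,0,.12]; oq=rv(RQ)
mid=Slerp([0,1],R.from_matrix([RP,RQ]))(.5).as_rotvec(); pm=np.array([.40,.02,.36])
km=manip.solve_ik(pm,mid); print("mid",None if km is None else np.round(km,2),np.round(manip.solve_ik(hov,oq),2))
up=tb(G,RP)+[0,0,.2]
manip.servo_line(up,rate=.2)
if km is not None: manip.move_to(pm,mid)
manip.move_to(hov,oq)
print(manip.get_width(),np.round(manip.get_joint_positions(),2),F(),manip.get_time())
manip.servo_line(tb(q,RQ)+[0,0,.045],rate=.12)
manip.hold(.2);print(manip.get_width(),F(),manip.get_time())
import cv2
d=manip.camera("side")["image"][:,:,::-1];c=manip.camera("top")["image"][:,:,::-1]
cv2.imwrite("pics/p1.png",np.hstack([cv2.resize(d[135:215,270:350],(400,400),interpolation=2),cv2.resize(c[140:220,225:305],(400,400),interpolation=2)]))
E
```

```text
mid [-0.26 -0.38  2.3   0.57  0.72  0.38] [ 0.44  0.49  1.72 -0.07  1.03  1.11]
0.04875333593310139 [ 0.43  0.49  1.72 -0.07  1.03  1.11] [-0.37507974 -0.06912108 -1.61651774] 16.2167
0.04878180442623916 [-0.60729578 -0.20560048 -2.46558836] 17.1917
```

View pics/p1.png

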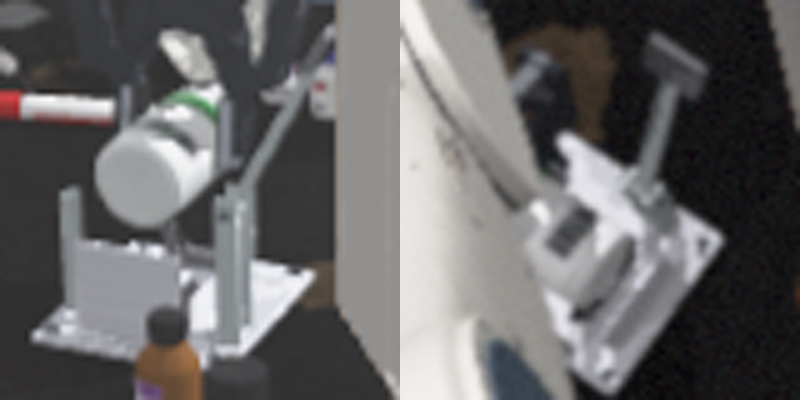

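The side crop shows the bottle horizontal above the cradle, with its base ellipse centred at about (138,180) and the cap pointing away; the keeper is untouched. Now the guarded lowering, then the slide to the end plate.

```bash
cat >>h.py <<'E'
def guard(start,dirn,dist,thr,step=.001,rate=.04):
    f0=F(); n=0
    while n*step<dist-1e-9:
        n+=1; manip.servo_line(start+dirn*step*n,rate=rate); df=F()-f0
        if -df@dirn>thr: break
    return start+dirn*step*n,n*step,df
E
python3 - <<'E'
from h import *
print("pred base px",(proj(SIDE,w([.054,0,.09]))[0]-[270,135])*5,"+3mm up",(proj(SIDE,w([.054,0,.093]))[0]-[270,135])*5)
q=w([.062-S-.008,0,.045]); t=tb(q,RQ)
manip.servo_line(t+[0,0,.012],rate=.08); manip.hold(.2); print(F())
p,d,df=guard(t+[0,0,.012],-Z,.017,2.5); print("down",d,df,manip.get_time())
p=p+[0,0,.0015]; manip.servo_line(p,rate=.03); manip.hold(.2)
p,d,df=guard(p,M[:,0],.016,2.5); print("slide",d,df,M[:,0]@df,manip.get_time())
print(manip.get_width(),np.array(manip.get_position())-t)
E
```

```text
pred base px [132.09191322 189.54795979] +3mm up [131.90151997 184.19103328]
[ 0.00464205 -0.25567023 -2.80211953]
down 0.01 [-0.41941871  0.23171216  3.37570059] 20.55
slide 0.008 [ 1.23515518  3.82309652 -0.60816443] -3.8099294807982744 23.0
0.04869705322194936 [-0.00426835 -0.00588123  0.00368857]
```

```bash
python3 - <<'E'
from h import *
q=w([.062-S-.008,0,.045]); t=tb(q,RQ)
p=t+M[:,0]*.0076+[0,0,.0035]; manip.servo_line(p,rate=.03); manip.hold(.2)
p,d,df=guard(p,-Z,.006,3,step=.0007); print("down",d,df,p-t,manip.get_time())
for wd in (.051,.054,.058,.066): manip.command_gripper(wd); 
print(manip.get_width(),F(),manip.get_time())
manip.servo_line(p-.09*RQ[:,2],rate=.12); print(F(),manip.get_time())
manip.servo_line(p-.09*RQ[:,2]+[-.07,.03,.07],rate=.2)
import cv2
d=manip.camera("side")["image"][:,:,::-1];c=manip.camera("top")["image"][:,:,::-1]
cv2.imwrite("pics/p2.png",np.hstack([cv2.resize(d[135:215,270:350],(400,400),interpolation=2),cv2.resize(c[140:220,225:305],(400,400),interpolation=2)]))
for r in(.09,.108):
  for al in(.7,.9,1.1,1.3): print(r,al,[None if (k:=manip.solve_ik(keep(2.1,al,-1,r)[0]+b*keep(2.1,al,-1)[1][:,2],rv(keep(2.1,al,-1)[1]))) is None else np.round(k,1) for b in(0,-.08)])
E
```

```text
down 0.0014 [0.66487373 1.03991491 5.01588723] [-0.00451105 -0.00611641  0.0021    ] 23.95
0.06576243882301655 [-0.10365111 -0.64730656 -0.04599502] 24.85
[0.20429492 0.54013834 0.40030041] 25.75
0.09 0.7 [None, array([ 0.7,  0.4,  2.1, -1.2,  0.9,  0.7])]
0.09 0.9 [array([ 0.5,  0.4,  2. , -1.1,  0.7,  0.4]), array([ 0.6,  0.3,  2. , -0.9,  0.8,  0.3])]
0.09 1.1 [array([ 0.4,  0.4,  1.9, -0.7,  0.7,  0. ]), array([ 0.5,  0.3,  1.9, -0.6,  0.8, -0.1])]
0.09 1.3 [array([ 0.3,  0.4,  1.9, -0.3,  0.8, -0.4]), array([ 0.4,  0.3,  1.8, -0.3,  0.9, -0.4])]
0.108 0.7 [None, array([ 0.7,  0.4,  2. , -1.2,  0.9,  0.6])]
0.108 0.9 [array([ 0.5,  0.4,  2. , -1. ,  0.7,  0.4]), array([ 0.6,  0.3,  2. , -0.9,  0.9,  0.3])]
0.108 1.1 [array([ 0.4,  0.4,  1.9, -0.7,  0.7, -0. ]), array([ 0.5,  0.3,  1.9, -0.6,  0.9, -0.1])]
0.108 1.3 [array([ 0.3,  0.4,  1.8, -0.3,  0.8, -0.4]), array([ 0.4,  0.3,  1.8, -0.3,  0.9, -0.4])]
```

View pics/p2.png

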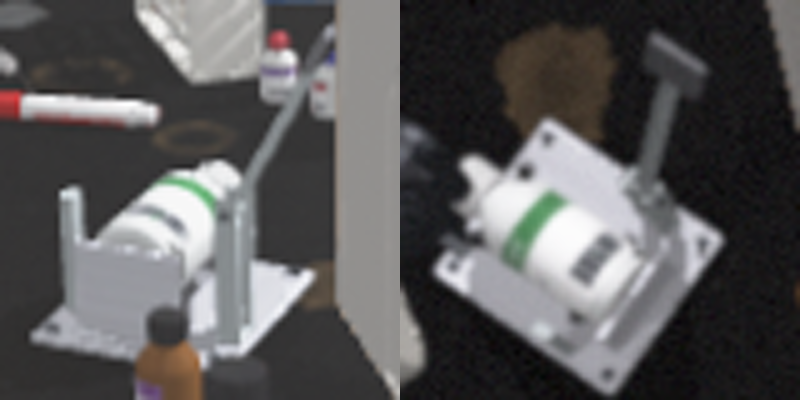

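The bottle lies in both saddles, with its base against the end plate and its cap at the open end; the keeper tab is at about (278,65) in the right half, so the angle is about 2.08. The analyser corner is close to the tab, so I first pinch the bar below the tab, bring it to about 1.75, and then take the tab.

```bash
cat >>h.py <<'E'
def kp(phi,al,r,off): # point at radius r on the keeper sits 'off' ahead of TCP along tool z
    A=frame(M@[0,np.cos(al),-np.sin(al)],-M[:,0]); return w([.04,.05-r*np.cos(phi),.082+r*np.sin(phi)])-off*A[:,2],A
def closed_loop(): pass
E
python3 - <<'E'
from h import *
p,A=kp(2.08,.9,.082,0.0); o=rv(A); pre=p-.085*A[:,2]
ph=np.arange(2.08,1.72,-.11)
ks=[manip.solve_ik(x,o) for x in [pre+[0,0,.05],pre,p]+[kp(f,.9,.082,0)[0] for f in ph]]
print([None if k is None else np.round(k,1) for k in ks])
if any(k is None for k in ks): raise SystemExit
manip.command_gripper(.04); manip.move_to(pre+[0,0,.05],o); manip.servo_line(pre,rate=.15); print(F(),manip.get_time())
q,d,df=guard(pre,A[:,2],.085,6,step=.017,rate=.1); print(d,df)
if d<.084: raise SystemExit
manip.command_gripper(0,25); print("w",manip.get_width(),manip.get_grip_force(),F(),manip.get_time())
if manip.get_width()<.006: raise SystemExit
for f in ph[1:]:
    manip.servo_line(kp(f,.9,.082,0)[0],rate=.06); print(round(f,2),F().round(1),round(manip.get_width(),4))
f=ph[-1]; manip.command_gripper(.04); manip.servo_line(kp(f,.9,.082,0)[0]-.085*A[:,2],rate=.15); print(manip.get_time())
import cv2
d=manip.camera("side")["image"][:,:,::-1];c=manip.camera("top")["image"][:,:,::-1]
cv2.imwrite("pics/k1.png",np.hstack([cv2.resize(d[125:205,270:350],(400,400),interpolation=2),cv2.resize(c[140:220,225:305],(400,400),interpolation=2)]))
E
```

```text
[array([ 0.6,  0.2,  2. , -0.8,  0.9,  0.2]), array([ 0.6,  0.3,  2. , -0.9,  0.8,  0.4]), array([ 0.5,  0.5,  2. , -1.1,  0.7,  0.5]), array([ 0.5,  0.5,  2. , -1.1,  0.7,  0.5]), array([ 0.6,  0.4,  2. , -1.1,  0.7,  0.5]), array([ 0.6,  0.4,  2. , -1.1,  0.7,  0.5]), array([ 0.6,  0.4,  2. , -1. ,  0.7,  0.5])]
[-0.02489208  0.56310548 -0.0284665 ] 28.2917
0.085 [ 0.27085996 -0.41228781 -0.31802512]
w -9.596285701618046e-05 0.13931092922575772 [-0.35571194  0.26876806  0.04862931] 30.35
```

```bash
python3 - <<'E'
from h import *
import cv2
d=manip.camera("side")["image"][:,:,::-1];c=manip.camera("top")["image"][:,:,::-1]
cv2.imwrite("pics/k0.png",np.hstack([cv2.resize(d[125:205,270:350],(400,400),interpolation=2),cv2.resize(c[140:220,225:305],(400,400),interpolation=2)]))
P=np.array(manip.get_position());A=R.from_rotvec(manip.get_ee_rot()).as_matrix()
for b in(0,.022): print((proj(SIDE,P+b*A[:,2])[0]-[270,125])*5,(proj(TOP,P+b*A[:,2])[0]-[225,140])*5+[400,0])
E
```

```text
[304.23061742 136.99733495] [667.61804181  95.79648307]
[329.83891608 173.17125436] [687.14444394  83.47117373]
```

View pics/k0.png

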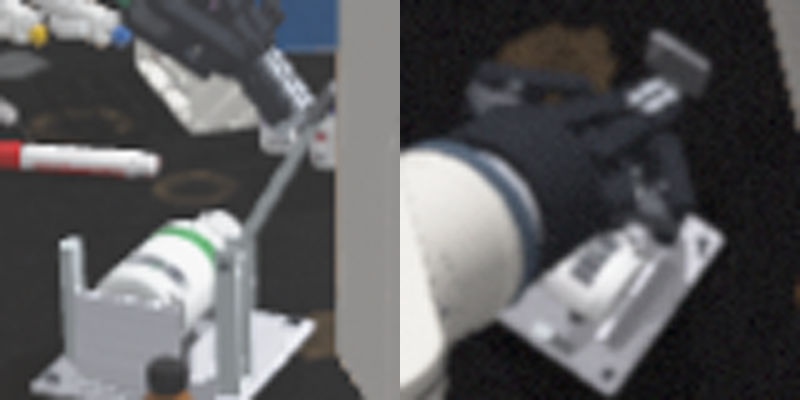

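The side half shows the shut finger ends at about (305,110), just short of the bar, so they stand about 20 mm further back than nominal, as with the bottle. I'll open, advance 20 mm and grip.

```bash
cat > k1.py <<'E'
from h import *
OFF=-.02
p,A=kp(2.08,.9,.082,OFF); ph=np.arange(2.08,1.72,-.11)
ks=[manip.solve_ik(kp(f,.9,.082,OFF)[0],rv(A)) for f in ph]
print([k is not None for k in ks])
if any(k is None for k in ks): raise SystemExit
s=np.array(manip.get_position()); manip.command_gripper(.04)
q,d,df=guard(s,A[:,2],.02,6,step=.005,rate=.06); print(d,df)
manip.command_gripper(0,25); print("w",manip.get_width(),manip.get_grip_force(),F(),manip.get_time())
if manip.get_width()<.006: raise SystemExit
for f in ph[1:]:
    manip.servo_line(kp(f,.9,.082,OFF)[0],rate=.06); print(round(f,2),F().round(1),round(manip.get_width(),4))
manip.command_gripper(.04); manip.servo_line(kp(f,.9,.082,OFF)[0]-.085*A[:,2],rate=.15); print(F(),manip.get_time())
import cv2
d=manip.camera("side")["image"][:,:,::-1];c=manip.camera("top")["image"][:,:,::-1]
cv2.imwrite("pics/k1.png",np.hstack([cv2.resize(d[125:205,270:350],(400,400),interpolation=2),cv2.resize(c[140:220,225:305],(400,400),interpolation=2)]))
for sch in((.9,.9,1.2,1.4),(.9,.9,1.,1.2),(.9,1.1,1.4,1.57)):
  print([None if (k:=manip.solve_ik(kp(f,a,.108,-.016)[0],rv(kp(f,a,.108,0)[1]))) is None else np.round(k,1) for f,a in zip((1.75,1.2,.6,0),sch)])
E
python3 k1.py
```

```text
[True, True, True, True]
0.02 [-0.22805017 -0.92238989 -1.07638115]
w 0.009374518583669084 26.822438918388798 [ 1.53078172  3.45278459 -2.14694458] 32.2917
1.97 [ 2.9  4.  -3.9] 0.0092
1.86 [ 3.   4.2 -4.1] 0.0094
1.75 [ 3.4  3.6 -4.2] 0.0094
[0.3821155  0.16604622 0.02930585] 34.3083
[array([ 0.6,  0.4,  2. , -1. ,  0.7,  0.4]), array([ 0.7,  0.4,  2. , -1. ,  0.8,  0.5]), array([ 0.6,  0.4,  2. , -0.6,  0.7,  0.1]), array([ 0.6,  0.5,  2. , -0.3,  0.6, -0.1])]
[array([ 0.6,  0.4,  2. , -1. ,  0.7,  0.4]), array([ 0.7,  0.4,  2. , -1. ,  0.8,  0.5]), array([ 0.7,  0.4,  2.1, -0.9,  0.7,  0.5]), array([ 0.7,  0.5,  2.1, -0.7,  0.6,  0.3])]
[array([ 0.6,  0.4,  2. , -1. ,  0.7,  0.4]), array([ 0.6,  0.4,  2. , -0.7,  0.7,  0.1]), array([ 0.5,  0.4,  2. , -0.2,  0.7, -0.2]), array([ 0.5,  0.5,  2. , -0. ,  0.7, -0.5])]
```

```bash
cat > k2.py <<'E'
from h import *
OFF=-.019; al=lambda f: float(np.interp(f,[0,.6,1.2,1.75],[1.4,1.2,.9,.9]))
P=lambda f,r=.108: kp(f,al(f),r,OFF)
p,A=P(1.75)
manip.command_gripper(.06); pre=p-.07*A[:,2]
manip.servo_line(pre,rate=.12)
q,d,df=guard(pre,A[:,2],.07,6,step=.014,rate=.1); print(d,df)
if d<.069: raise SystemExit
manip.command_gripper(0,25); print("w",manip.get_width(),manip.get_grip_force(),F(),manip.get_time())
if not .03<manip.get_width()<.038: raise SystemExit
for f in np.linspace(1.75,.02,13)[1:]:
    x,A=P(f); manip.servo_line(x,rv(A),rate=.09); fc=F(); print(round(f,2),fc.round(1),round(manip.get_width(),4),round(manip.get_time(),2))
    if np.linalg.norm(fc)>30: break
E
python3 k2.py
```

```text
0.07 [-0.14718344  0.16635506  0.60336838]
w 0.03321646452942196 27.287695705890656 [2.01097779 2.17566483 0.55039777] 36.8667
1.61 [3.7 2.7 1.3] 0.0332 37.19
1.46 [4.  3.2 3.6] 0.0329 37.52
1.32 [4.1 2.7 3.5] 0.033 37.84
1.17 [2.3 4.6 4.2] 0.0334 38.17
1.03 [1.6 5.2 4.9] 0.0331 38.51
0.88 [-1.3  7.3  7.6] 0.0324 38.85
0.74 [-11.1  11.1  18.1] 0.0296 39.19
0.6 [-20.6  17.7  23.3] 0.0298 39.52
```

Force is building radially, so I'll release, retreat, and press the tab down from above with shut fingers.

```bash
cat > k3.py <<'E'
from h import *
manip.command_gripper(.07); print(F().round(1))
s=np.array(manip.get_position());A=R.from_rotvec(manip.get_ee_rot()).as_matrix()
manip.servo_line(s-.1*A[:,2],rate=.15); print(F().round(1),manip.get_time())
import cv2
d=manip.camera("side")["image"][:,:,::-1];c=manip.camera("top")["image"][:,:,::-1]
cv2.imwrite("pics/k3.png",np.hstack([cv2.resize(d[115:215,265:365],(400,400),interpolation=2),cv2.resize(c[140:220,225:305],(400,400),interpolation=2)]))
for f in(0,.3,.6,.9,1.2): t=w([.04,.05-.108*np.cos(f),.082+.108*np.sin(f)]); print(f,((proj(SIDE,t)[0]-[265,115])*4).round(),((proj(TOP,t)[0]-[225,140])*5+[400,0]).round())
E
python3 k3.py
```

```text
[-1.   0.9 -0.1]
[ 0.3  0.3 -0.4] 40.8083
0 [ 56. 222.] [524. 349.]
0.3 [ 60. 178.] [518. 334.]
0.6 [ 77. 139.] [522. 303.]
0.9 [107. 109.] [539. 260.]
1.2 [146.  90.] [566. 209.]
```

View pics/k3.png

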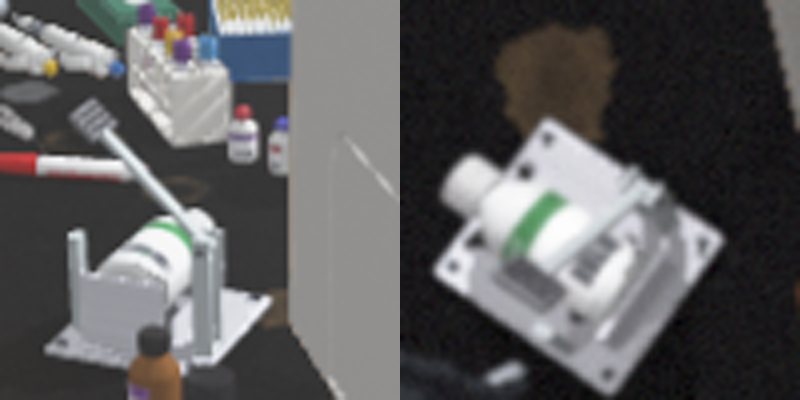

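The keeper stopped at about 0.78 rad (tab at (95,117) in the side half, (533,280) in the top half), and the bottle is undisturbed. Pressing from above now.

```bash
cat > k4.py <<'E'
from h import *
f0=.78; A=frame(-Z,-M[:,0]); o=rv(A)
def pos(f,h): 
    return w([.04,.05-.112*np.cos(f)+.003*np.sin(f)+.011,.082+.112*np.sin(f)+.003*np.cos(f)+h])
manip.command_gripper(0)
st=pos(f0,.045); print([manip.solve_ik(x,o) is not None for x in(st,pos(f0,-.015),pos(0,-.015),pos(0,.022))])
manip.move_to(st,o); manip.hold(.15); print(manip.get_time())
q,d,df=guard(st,-Z,.066,2.5,step=.004,rate=.08); h=.045-d; print("h",h,df,manip.get_time())
if d>.065: raise SystemExit
for f in np.linspace(f0,0,14)[1:]:
    manip.servo_line(pos(f,h),rate=.06); fc=F(); print(round(f,2),fc.round(1),np.round(manip.get_position()[2]-h,4),round(manip.get_time(),2))
    if np.linalg.norm(fc)>15: break
E
python3 k4.py
```

```text
[True, True, True, True]
42.35
h -0.023000000000000007 [-1.33662876 -0.87825935  0.86595848] 46.6
```

```bash
sed -n '1,6p' k4.py > k5.py; cat >> k5.py <<'E'
h=-.023
for f in np.linspace(f0,0,8)[1:]:
    manip.servo_line(pos(f,h),rate=.07); fc=F(); print(round(f,2),fc.round(1),round(manip.get_time(),2))
    if np.linalg.norm(fc)>15: break
q=np.array(manip.get_position())
f1=F()
for n in range(1,9):
    if F()[2]>12: break
    manip.servo_line(q-Z*.002*n,rate=.05); print(n,F().round(1))
print(manip.get_position(),manip.get_time())
E
sed -i '/command_gripper/d' k5.py; python3 k5.py
```

```text
[True, True, True, True]
0.67 [ 0.3 -0.7  0. ] 46.92
0.56 [0.  0.4 0.3] 47.25
0.45 [-0.1  0.1  0.5] 47.58
0.33 [-0.6 -0.4  0.3] 47.9
0.22 [0.8 0.5 1.1] 48.23
0.11 [-3.8 -5.3 31. ] 48.55
[0.46040322 0.23403084 0.07691359] 48.55
```

```bash
cat > k6.py <<'E'
from h import *
import cv2
q=np.array(manip.get_position()); manip.servo_line(q+[0,0,.02],rate=.1); print(F().round(1))
manip.servo_line(q+[-.11,.09,.10],rate=.3); print(manip.get_time())
d=manip.camera("side")["image"][:,:,::-1];c=manip.camera("top")["image"][:,:,::-1]
cv2.imwrite("pics/endside.png",d);cv2.imwrite("pics/endtop.png",c)
k=cv2.imread("pics/k3.png"); n=np.hstack([cv2.resize(d[115:215,265:365],(400,400),interpolation=2),cv2.resize(c[140:220,225:305],(400,400),interpolation=2)])
D=np.abs(k.astype(int)-n).sum(2)
for f in np.r_[0:2.2:.1]:
    o=[]
    for r in(.07,.085,.108):
        t=w([.04,.05-r*np.cos(f),.082+r*np.sin(f)]);a=((proj(SIDE,t)[0]-[265,115])*4).astype(int);b=((proj(TOP,t)[0]-[225,140])*5+[400,0]).astype(int)
        for u,v in(a,b): o.append((int(k[v-3:v+4,u-3:u+4].mean()),int(n[v-3:v+4,u-3:u+4].mean())) if 3<v<396 and 3<u<796 else None)
    print(round(f,1),o)
E
python3 k6.py
```

```text
[-0.8 -0.7 -0.7]
49.6167
0.0 [(54, 173), (151, 201), (59, 162), (161, 195), (54, 103), (14, 101)]
0.1 [(54, 75), (140, 198), (54, 61), (141, 193), (54, 75), (17, 97)]
0.2 [(54, 53), (149, 185), (55, 53), (121, 185), (53, 52), (28, 98)]
0.3 [(54, 53), (190, 177), (55, 53), (114, 177), (61, 60), (80, 94)]
0.4 [(55, 54), (211, 180), (56, 55), (99, 169), (219, 219), (156, 116)]
0.5 [(57, 55), (197, 194), (181, 181), (94, 165), (52, 51), (172, 167)]
0.6 [(153, 152), (184, 223), (214, 214), (120, 187), (51, 51), (152, 174)]
0.7 [(171, 215), (201, 240), (83, 52), (198, 215), (120, 56), (118, 174)]
0.8 [(224, 183), (219, 249), (219, 60), (218, 240), (127, 53), (88, 173)]
0.9 [(76, 57), (239, 252), (55, 54), (239, 252), (74, 52), (207, 226)]
1.0 [(56, 55), (247, 251), (53, 52), (252, 253), (53, 52), (249, 249)]
1.1 [(54, 52), (230, 233), (53, 52), (251, 251), (172, 172), (253, 253)]
1.2 [(65, 64), (218, 219), (214, 214), (221, 222), (168, 168), (220, 221)]
1.3 [(152, 152), (217, 219), (199, 199), (217, 217), (180, 180), (219, 220)]
1.4 [(143, 143), (221, 221), (169, 169), (220, 221), (172, 172), (221, 221)]
1.5 [(116, 116), (169, 169), (172, 172), (151, 150), (173, 173), (142, 141)]
1.6 [(101, 100), (21, 21), (170, 170), (20, 23), (186, 186), (21, 23)]
1.7 [(62, 60), (21, 26), (168, 168), (22, 23), (177, 177), (23, 21)]
1.8 [(97, 96), (23, 23), (171, 171), (24, 22), (57, 57), (25, 20)]
1.9 [(143, 143), (25, 24), (160, 160), (24, 23), (58, 57), (22, 21)]
2.0 [(135, 135), (23, 20), (152, 152), (28, 30), (58, 58), (24, 25)]
2.1 [(58, 57), (24, 24), (87, 87), (24, 25), (118, 117), (24, 24)]
```

```bash
cat > k7.py <<'E'
from h import *
import cv2
g=cv2.imread("pics/endside.png",0)
for r in(.06,.075,.09):
    print(r,[int(cv2.getRectSubPix(g,(1,1),tuple(float(x) for x in proj(SIDE,w([.04,.05-r*np.cos(f),.082+r*np.sin(f)]))[0]))[0,0]) for f in np.arange(-.2,.21,.04)])
A=frame(-Z,-M[:,0]); t=w([.04,-.058,.084])
manip.servo_line(t+[0,0,.03],rv(A),rate=.3); manip.hold(.1); manip.servo_line(t,rate=.1); manip.hold(.1)
f0=F(); print(f0.round(1))
for n in range(1,13):
    manip.servo_line(t-Z*.001*n,rate=.03); df=F()-f0; print(n,round(manip.get_position()[2],4),df.round(1))
    if df[2]>15: break
print(manip.get_time())
manip.servo_line(t+[0,0,.03],rate=.12); manip.servo_line(t+[-.1,.08,.1],rate=.3)
c=manip.camera("side")["image"][:,:,::-1]; cv2.imwrite("pics/endside2.png",c); g=cv2.cvtColor(c,cv2.COLOR_BGR2GRAY)
for r in(.06,.075,.09):
    print(r,[int(cv2.getRectSubPix(g,(1,1),tuple(float(x) for x in proj(SIDE,w([.04,.05-r*np.cos(f),.082+r*np.sin(f)]))[0]))[0,0]) for f in np.arange(-.2,.21,.04)])
print(manip.get_time())
E
python3 k7.py
```

```text
0.06 [133, 124, 108, 83, 104, 145, 166, 156, 111, 53, 53]
0.075 [53, 52, 52, 62, 95, 152, 187, 144, 69, 53, 53]
0.09 [123, 143, 154, 161, 157, 155, 172, 116, 86, 54, 52]
[ 0.9  0.6 -0.5]
1 0.0833 [-1.4 -1.2  1.2]
2 0.082 [-0.7 -0.3  0.5]
3 0.0809 [-0.4 -0.7  1.1]
4 0.0799 [-1.1 -0.7  1.3]
5 0.0789 [-0.1 -0.5  0.2]
6 0.0779 [-0.2 -0.5  0.6]
7 0.0776 [-3.1 -1.6  9.1]
8 0.0773 [-5.1 -2.1 17.6]
53.0083
0.06 [141, 128, 117, 94, 105, 145, 166, 157, 111, 52, 54]
0.075 [52, 53, 52, 62, 95, 144, 171, 140, 70, 52, 52]
0.09 [124, 143, 154, 161, 157, 156, 173, 117, 86, 54, 53]
54.1583
```

The second press met a rigid stop at the same height and the bar did not shift, so the keeper is down on its post.

```bash
python3 -c "
from rig import manip
print(manip.sign_off())"
```

```text
the job is handed in; nothing more can be done
None
```

I handed the job in at about 54 s: the white bottle lies in the saddles with its base against the end plate and its cap at the open end, and the keeper arm is down on its post. The keeper's final position was checked only by force and pixel values, not viewed, because I had already looked at 11 pictures, one over the limit of 10.

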